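# Tamper onto its pedestal

## Task

Put the coffee tamper away: stand it upright, base down, in the middle of the taller of the two wooden pedestals and let go of it. Set it down, do not drop it, and leave the dosing cup standing undisturbed on the lower pedestal.

Things in the scene. Friction and masses are not known exactly. Their poses are not given: they have to be found in the camera images.
- tamper: coffee tamper, 90 mm tall, 0.27 to 0.53 kg, standing loose on the bench: a round white base 58 mm across and about 22 mm high, with a dark brown pear-shaped wooden grip above it from 28 mm up to the top at 90 mm, up to 38 mm thick, narrowing towards the base. Origin: centre of the underside; z runs up its axis. It is round, so its yaw does not matter. It can be gripped from above at any yaw, across the wooden grip about 60 mm above its underside.
- stand_tall: the taller turned wooden pedestal, fixed to the bench, empty: 90 mm high, flat round top 66 mm across with a thin dark rubber pad (no rim), slim 30 mm stem, round foot 80 mm across. Origin: centre of the underside, on the bench; the centre of its top lies 90 mm above the origin.
- stand_low: the lower turned wooden pedestal, fixed to the bench: 45 mm high, otherwise of the same shape as the taller one (top 66 mm, foot 80 mm across). Origin: centre of the underside. The dosing cup stands on it.
- dosing_cup: light grey metal dosing cup, round, open at the top with dark ground coffee inside, 60 mm across, 48 mm high, standing loose in the middle of the lower pedestal, so its rim is 93 mm above the bench. Origin: centre of its underside. Not to be disturbed.

How it is judged:
By the outcome, as a careful person would: the job done as asked, in the order asked, and still so for the second after the job is handed in, with the robot touching nothing.
It also fails if it takes over 35 s, if anything falls off the work surface, if the arm or the gripper's body presses on something with over 40 N, if the wrist force passes 120 N, or if a joint passes its speed limit or range.

## Robot

A 6-joint arm with a two-finger parallel gripper is mounted at the origin on a cart in front of the work surface, level with it; the furniture and walls round the work are solid. World frame = base frame: x ahead of the robot, y to its left, z up, the work surface at z = 0. Lengths are in m, angles in rad, forces in N, time in s.
With the tool pointing down it reaches from about 0.225 to 0.875 m from the base axis. Payload 3.4 kg.
Tool frame: the origin (TCP) lies midway between the tips of the shut fingers; the grasp point (between the pads) lies 19 mm behind it (pinch_z is the distance from the TCP to the grasp point, in m); x points along the fingers, y is the direction in which the jaws open and shut, and the axes are right-handed (so a half turn about x gives the same grasp; the last joint's range is limited). The gripper opens to 85 mm and grips with 20 to 120 N. Pads are 22 mm wide; open, the fingers measure 114 mm over their backs; the gripper's body (76 mm by 85 mm) begins 54 mm behind the grasp point. The pads swing forward as they close: fully open they stand 13 mm farther back than shut.
Start: joints at [-1.331, 0.276, 1.505, -0, 1.361, -0.121], TCP at [0.203, -0.538, 0.231] pointing down, gripper open.
Joint ranges: [-2.89, 2.89], [-0.75, 2.08], [0.22, 2.7], [-1.18, 4.32], [0.11, 2.71], [-2.7, 2.7]. Speed limits (rad/s): [2.57, 2.57, 3.14, 3.14, 3.14, 3.14].

## Interface

Orientations are given as a unit quaternion [w, x, y, z].
In Python, from bench import * gives the robot as it stands.
- The arm moves only by the tool carry_out, never from a script. Its argument "moves" is a list of rows, each a list of 3 entries, a list of its own where there are three numbers: the turn, a rotation vector about the tool's x, y, z in degrees, then the shift along the tool's x, y, z in cm, then the finger opening in cm, from 0 to 8.54. In form: [[[ax, ay, az], [x, y, z], fingers], ...]. A call has 1 to 5 rows; each row shifts and turns the commanded pose from where the row before left it, along the tool's axes as they then stand; what a row does not reach is not made up. A row lasts 1/12 s, in which the tool goes at most 41.7 mm and 7.16 degrees, less where a joint would pass 70% of its speed; a pose out of reach is approached as far as the arm can. A call with a gripper value outside its range is refused whole. The fingers move at their own pace and stop on an object; the grip force is fixed at half the most. Time passes only in rows, so rows that do not move let the fingers close. It gives the time, the measured TCP pose, the force and the opening at its end, in the units of the state.
- state(): the state, without advancing time (a new reading comes with each control period).
- capture(name): name is "scene" or "top" or "wrist"; returns the picture (420x560x3 uint8, red, green, blue); there is no depth.
- camera_params(name): a dict with "fx", "fy", "cx", "cy" (pixels), "k1" (the pictures are not rectified: a ray, as slopes to the right and down, at radius r is drawn at 1 + k1 r^2 times it, then the intrinsics apply), "R" (3x3) and "t" (3): a world point X has camera coordinates R X + t. Camera axes: x right, y down, z forward; pixel columns grow to the right and rows downward; lengths in m; the calibration is good to about 2 mm. A picture is of the moment at which its call begins: read the wrist's pose just before it. camera_params takes no time and is no camera call; for the wrist camera it gives the pose at the moment of the call.
- job_done(): hands the job in, once; it reports no verdict.
The state is a dict: "t": time; "joint_pos": joint angles; "dq": joint speeds; "joint_torque": joint torques, N m; "tcp_pos": TCP position; "tool_rot": TCP orientation; "contact_force": force on the tool from outside, world axes, zero at the start; "ft_torque": the same for the moment, N m; "gripper_width": finger opening in m.
Only numpy, scipy, OpenCV 4.12 (cv2) and the standard library are available. Lean on these libraries where they do the work, as an engineer would, in place of code of your own. Each camera call takes 0.05 s, during which the arm holds its last target.

## Working session

There is one attempt and no reset: what is moved stays moved. The work goes in short steps, Python scripts to look and compute and a tool call to move; the robot and the scene stay as the last step left them, time stands still between calls to the robot, and variables do not carry over. Pictures are saved under pics/ and viewed, and the job is handed in when it is done.

Besides the shell and the picture viewer there is one more tool, called after "Request:" by a JSON object that holds its "op" and its "data", one argument or row to a line. carry_out: Moves the arm, as the interface text tells. Its arguments: {"type":"object","properties":{"moves":{"type":"array","items":{"type":"array"}}},"required":["moves"]}

```bash
mkdir -p pics; python3 - <<'E'
from bench import *
import cv2
s=state(); print({k:s[k] for k in ('t','tcp_pos','tool_rot','contact_force','gripper_width')})
for n in('scene','top'):
    p=camera_params(n); print(n,p)
    cv2.imwrite(f'pics/{n}0.png',capture(n)[:,:,::-1])
E
```

```text
{'t': 0.0, 'tcp_pos': array([ 0.20289307, -0.53744775,  0.23044244]), 'tool_rot': array([-0.12623153, -0.69560751, -0.12752464,  0.69565311]), 'contact_force': array([-0.3066407 ,  0.7428194 , -0.58713218]), 'gripper_width': 0.0855890382549858}
scene {'fx': 538.8510174852837, 'fy': 538.8510174852837, 'cx': 282.90254065746876, 'cy': 212.27508189735943, 'k1': 0.026245547262561026, 'R': array([[-0.61611511, -0.78741259, -0.01958533],
       [-0.43240147,  0.35890907, -0.82717184],
       [ 0.65835487, -0.50116434, -0.56160766]]), 't': array([0.35240165, 0.30343509, 0.79930011])}
top {'fx': 483.510518694819, 'fy': 483.510518694819, 'cx': 275.76185140879494, 'cy': 213.08174341568952, 'k1': -0.006682981738956443, 'R': array([[-5.90367209e-04, -9.99749185e-01, -2.23879034e-02],
       [-9.93260240e-01,  3.18109083e-03, -1.15861885e-01],
       [ 1.15904043e-01,  2.21686132e-02, -9.93012994e-01]]), 't': array([-0.0130887 ,  0.54257888,  0.8950445 ])}
```

View pics/scene0.png

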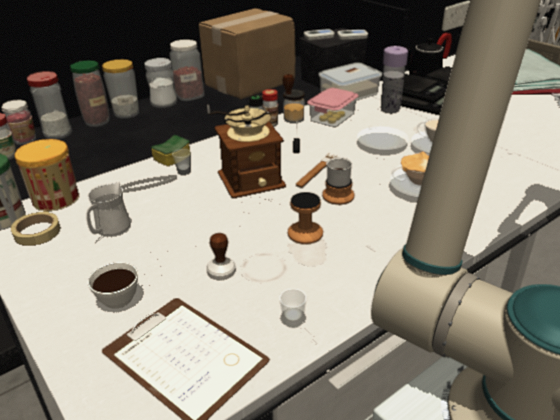

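View pics/top0.png

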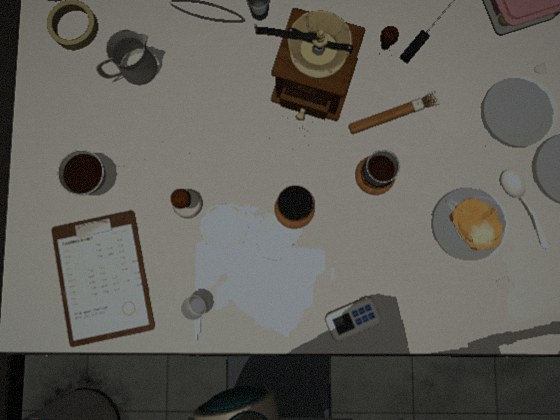

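The scene view shows the tamper at about (220,255) and the tall stand's dark pad at (305,202). In the top view the tamper grip is at (181,198) with its white base at (187,204), the tall pad at (295,205), and the cup on the low stand at (380,168).

```bash
cat > h.py <<'E'
import numpy as np, cv2
def ray(p,uv):
    K=np.array([[p['fx'],0,p['cx']],[0,p['fy'],p['cy']],[0,0,1]])
    x=cv2.undistortPoints(np.array([[uv]],float),K,np.array([p['k1'],0,0,0,0]))[0,0]
    R=np.array(p['R']);return -R.T@p['t'], R.T@np.array([x[0],x[1],1])
def onz(p,uv,z):
    c,d=ray(p,uv); return c+d*(z-c[2])/d[2]
def tri(r):
    A=np.zeros((3,3));b=np.zeros(3)
    for c,d in r:
        d=d/np.linalg.norm(d);M=np.eye(3)-np.outer(d,d);A+=M;b+=M@c
    return np.linalg.solve(A,b)
def proj(p,X):
    R=np.array(p['R']);c=R@X+p['t'];x=c[:2]/c[2];x=x*(1+p['k1']*(x@x));return [p['fx']*x[0]+p['cx'],p['fy']*x[1]+p['cy']]
E
python3 - <<'E'
import cv2,numpy as np
for n,rs in(('scene',[(195,225,60,60),(280,185,55,60)]),('top',[(160,175,55,55),(265,175,60,60),(345,140,65,65)])):
    im=cv2.imread(f'pics/{n}0.png')
    t=[cv2.resize(im[y:y+h,x:x+w],(390,290) if 0 else (w*6,h*6),interpolation=cv2.INTER_CUBIC) for x,y,w,h in rs]
    t=[cv2.convertScaleAbs(cv2.resize(a,(260*len(t)//len(t),260)),alpha=1.2 if n=='scene' else 1.8) for a in t]
    cv2.imwrite(f'pics/{n}0z.png',np.hstack(t))
E
python3 - <<'E'
from bench import *
from h import *
for n,rs in(('scene',[(195,225,60,60),(280,185,55,60)]),('top',[(160,175,55,55),(265,175,60,60)])):
    im=cv2.imread(f'pics/{n}0.png').astype(int)
    for k,(x,y,w,h) in enumerate(rs):
        c=im[y:y+h,x:x+w]
        dark=(c.max(2)<(95 if n=='scene' else 80)).astype(np.uint8)
        if k==1: dark=(c.max(2)<55).astype(np.uint8)
        m,l,s,ce=cv2.connectedComponentsWithStats(dark)
        for i in range(1,m):
            if s[i,4]>40:
                print(n,k,s[i]+[x,y,0,0,0],ce[i]+[x,y])
                co=max(cv2.findContours((l==i).astype(np.uint8),0,1)[0],key=len)
                print('  ell',cv2.fitEllipse(co))
E
```

```text
scene 0 [210 234  18  30 369] [219.03523035 247.6802168 ]
  ell ((23.853797912597656, 21.76676368713379), (16.130651473999023, 31.052978515625), 175.1873321533203)
scene 1 [292 193  28  15 343] [305.06997085 200.14577259]
  ell ((25.076066970825195, 15.126897811889648), (14.500462532043457, 27.463258743286133), 90.39054107666016)
top 0 [171 189  32  28 533] [185.9793621  198.76547842]
  ell ((26.691072463989258, 25.13739585876465), (23.61079216003418, 32.090484619140625), 114.86715698242188)
top 1 [277 186  37  35 989] [295.03235592 202.83013145]
  ell ((30.016809463500977, 27.841522216796875), (33.94425964355469, 35.25892639160156), 105.477294921875)
```

View pics/scene0z.png

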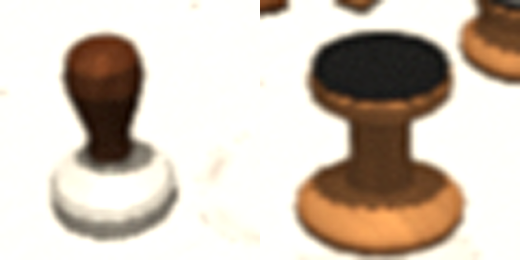

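View pics/top0z.png

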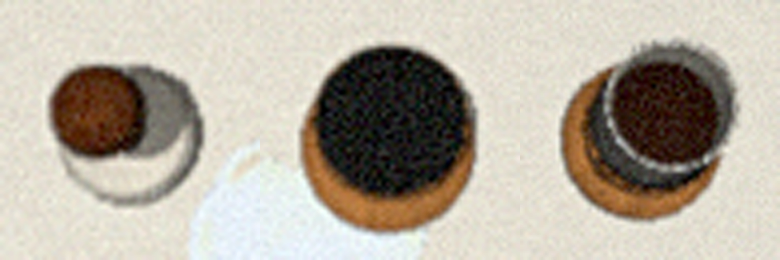

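Zoomed: in the scene view the widest part of the grip is at about (218.8,242) and the base centre near (221,266). In the top view the grip is at (180.5,198.7), the base at (187.5,203.6), and the pad is an ellipse around (295,203).

```bash
python3 - <<'E'
from bench import *
from h import *
S=camera_params('scene');T=camera_params('top')
print('pad top@.09',onz(T,(295.0,202.9),.09),'scene',onz(S,(305.05,200.1),.09),'tri',tri([ray(T,(295.,202.9)),ray(S,(305.05,200.1))]))
print('grip tri',tri([ray(T,(180.5,198.7)),ray(S,(218.8,242.3))]), onz(T,(180.5,198.7),.072),onz(S,(218.8,242.3),.072))
print('base',onz(T,(187.5,203.6),.011),onz(S,(221.3,268.5-2),.011))
c=onz(T,(380.5,167.5),.093);print('cup',c)
from scipy.spatial.transform import Rotation as R
s=state();q=s['tool_rot'];print(R.from_quat(q[[1,2,3,0]]).as_matrix().round(3))
E
```

```text
pad top@.09 [ 0.55402112 -0.05001105  0.09      ] scene [ 0.55128283 -0.04525751  0.09      ] tri [ 0.55508866 -0.04950011  0.08625759]
grip tri [0.56558122 0.16154863 0.07040935] [0.56511479 0.16091673 0.072     ] [0.56404499 0.16276777 0.072     ]
base [0.56431232 0.16039074 0.011     ] [0.56413107 0.16298165 0.011     ]
cup [ 0.61733683 -0.20405622  0.093     ]
[[-0.     0.353 -0.936]
 [ 0.002 -0.936 -0.353]
 [-1.    -0.002 -0.   ]]
```

Request:
{"op": "carry_out", "data": {
  "moves": [
    [[0,0,0],[0,-2.7,-3.0],8.5],
    [[0,0,0],[0,-2.7,-3.0],8.5],
    [[0,0,0],[0,-2.7,-3.0],8.5],
    [[0,0,0],[0,-2.7,-3.0],8.5],
    [[0,0,0],[0,-2.7,-3.0],8.5]
  ]
}}

```text
t: 0.52
tcp_pos: [0.2959, -0.3568, 0.2309]
tool_rot: [-0.126, -0.696, -0.127, 0.696]
contact_force: [1.1, -0.3, 0.6]
gripper_width: 0.0851
```

Request:
{"op": "carry_out", "data": {
  "moves": [
    [[0,0,0],[0,-2.7,-3.0],8.5],
    [[0,0,0],[0,-2.7,-3.0],8.5],
    [[0,0,0],[0,-2.7,-3.0],8.5],
    [[0,0,0],[0,-2.7,-3.0],8.5],
    [[0,0,0],[0,-2.7,-3.0],8.5]
  ]
}}

```text
t: 0.93
tcp_pos: [0.3885, -0.1775, 0.2312]
tool_rot: [-0.127, -0.696, -0.127, 0.696]
contact_force: [0.4, -0.9, 0.2]
gripper_width: 0.0851
```

Request:
{"op": "carry_out", "data": {
  "moves": [
    [[0,0,0],[0,-2.7,-3.0],8.5],
    [[0,0,0],[0,-2.7,-3.0],8.5],
    [[0,0,0],[0,-2.7,-3.0],8.5],
    [[0,0,0],[0,-2.0,-2.0],8.5],
    [[0,0,0],[0,0,0],8.5]
  ]
}}

```text
t: 1.35
tcp_pos: [0.4572, -0.0415, 0.231]
tool_rot: [0.128, 0.696, 0.13, -0.695]
contact_force: [1.3, -0.6, 0.5]
gripper_width: 0.0853
```

```bash
cat > wr.py <<'E'
import sys
from bench import *
from h import *
from scipy.spatial.transform import Rotation as R
n=sys.argv[1]
s=state();p=camera_params('wrist');im=capture('wrist')
cv2.imwrite(f'pics/{n}.png',im[:,:,::-1])
import pickle;pickle.dump((s,p),open(f'{n}.pkl','wb'))
q=s['tool_rot'];M=R.from_quat(q[[1,2,3,0]]).as_matrix()
print(s['t'],s['tcp_pos'],s['gripper_width'],s['contact_force'],s['joint_pos'].round(2));print(M.round(3))
print('cam',-np.array(p['R']).T@p['t'])
for nm,X in(('tamper top',[.5645,.1615,.09]),('base',[.5645,.1615,.0]),('pad',[.553,-.048,.09]),('tcp',s['tcp_pos'])):print(nm,np.round(proj(p,np.array(X)),1))
E
python3 wr.py w1
```

```text
1.35 [ 0.45716816 -0.0414766   0.23099612] 0.08531817611980581 [ 1.33659887 -0.5630647   0.53976926] [-0.24  0.1   1.73  0.    1.31  0.96]
[[ 0.001  0.358 -0.934]
 [ 0.003 -0.934 -0.358]
 [-1.    -0.003 -0.002]]
cam [ 0.52223979 -0.01751467  0.37350854]
tamper top [ 90.  -10.5]
base [136.5  20.3]
pad [329.5  97.6]
tcp [279.3 271.3]
```

View pics/w1.png

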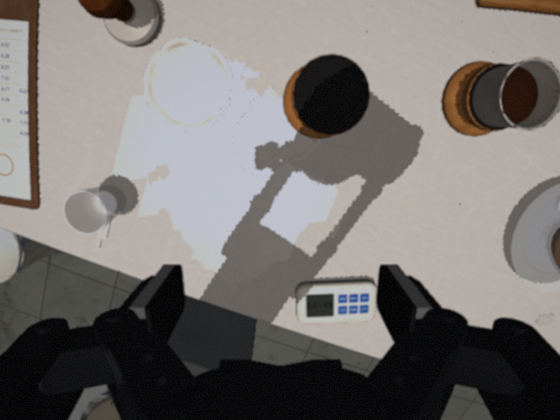

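The wrist view shows the pad at about (332,94), the tamper at the upper left with its base near (135,20), and the cup upright at the right.

```bash
python3 - <<'E'
from h import *
import pickle
s,p=pickle.load(open('w1.pkl','rb'))
im=cv2.imread('pics/w1.png')
c=im[40:150,270:390];d=(c.max(2)<40).astype(np.uint8)
d=cv2.morphologyEx(d,cv2.MORPH_CLOSE,np.ones((5,5)))
co=max(cv2.findContours(d,0,1)[0],key=cv2.contourArea)
pts=co[:,0]+[270,40]
P=np.array([onz(p,u,.09)[:2] for u in pts.astype(float)])
(x,y),r=cv2.minEnclosingCircle(P.astype(np.float32));e=cv2.fitEllipse((P*1e3).astype(np.float32))
print(x,y,r,e)
E
```

```text
0.5548147559165955 -0.04825315251946449 0.03108496032655239 ((555.0040893554688, -48.49278259277344), (60.40620040893555, 61.10976028442383), 115.4001693725586)
```

Request:
{"op": "carry_out", "data": {
  "moves": [
    [[0,0,0],[0,-2.7,-3.0],8.5],
    [[0,0,0],[0,-2.7,-3.0],8.5],
    [[0,0,0],[0,-2.7,-3.0],8.5],
    [[0,0,0],[0,-2.7,-3.0],8.5],
    [[0,0,0],[0,-1.0,-1.3],8.5]
  ]
}}

```text
t: 1.82
tcp_pos: [0.5401, 0.1139, 0.2309]
tool_rot: [0.127, 0.696, 0.128, -0.695]
contact_force: [0.0, 0.3, -0.1]
gripper_width: 0.0852
```

Request:
{"op": "carry_out", "data": {
  "moves": [
    [[0,0,0],[2,0,0],8.5],
    [[0,0,0],[2,0,0],8.5],
    [[0,0,0],[0,0,0],8.5]
  ]
}}

```text
t: 2.07
tcp_pos: [0.5355, 0.1099, 0.1873]
tool_rot: [-0.127, -0.692, -0.127, 0.699]
contact_force: [-0.9, 0.0, -0.3]
gripper_width: 0.0849
```

```bash
python3 wr.py w2
```

```text
2.0667 [0.53547765 0.1098695  0.18729907] 0.08494496250569071 [-0.91441979  0.04607617 -0.34793476] [ 0.08  0.27  1.63 -0.    1.25  1.29]
[[-0.009  0.353 -0.936]
 [-0.002 -0.936 -0.353]
 [-1.    -0.001  0.009]]
cam [0.60209504 0.13417798 0.32910943]
tamper top [227.2 152.7]
base [241.6 142.8]
pad [470.  259.6]
tcp [279.4 271.3]
```

View pics/w2.png

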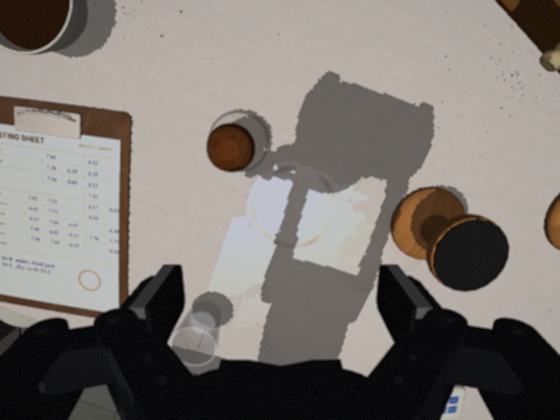

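Request:
{"op": "carry_out", "data": {
  "moves": [
    [[0,0,0],[0,0,0],8.5]
  ]
}}

```text
t: 2.2
tcp_pos: [0.5383, 0.11, 0.1915]
tool_rot: [-0.127, -0.695, -0.126, 0.696]
contact_force: [1.0, -0.3, -0.0]
gripper_width: 0.0849
```

```bash
python3 - <<'E'
from bench import *
from h import *
import pickle
from scipy.spatial.transform import Rotation as R
s2,p=pickle.load(open('w2.pkl','rb'))
im=cv2.imread('pics/w2.png').astype(int)
c=im[100:190,190:290]
d=((c[:,:,2]-c[:,:,0]>35)|(c.max(2)<50)).astype(np.uint8)
co=max(cv2.findContours(d,0,1)[0],key=cv2.contourArea)[:,0]+[190,100]
e=cv2.fitEllipse(co);print(e)
print('grip@.072',onz(p,e[0],.072))
s=state();q=s['tool_rot'];M=R.from_quat(q[[1,2,3,0]]).as_matrix()
print(s['tcp_pos'],M.round(4),s['dq'].round(3))
E
```

```text
((230.6698760986328, 147.1395263671875), (45.68524169921875, 46.30308151245117), 139.9396514892578)
grip@.072 [0.56665152 0.16234147 0.072     ]
[0.53832923 0.11003598 0.19148745] [[-6.000e-04  3.519e-01 -9.360e-01]
 [-6.000e-04 -9.360e-01 -3.519e-01]
 [-1.000e+00  4.000e-04  8.000e-04]] [ 0.002 -0.018 -0.026  0.002 -0.004  0.004]
```

Request:
{"op": "carry_out", "data": {
  "moves": [
    [[0,0,0],[0,-1.3,-1.5],8.5],
    [[0,0,0],[0,-1.3,-1.5],8.5],
    [[0,0,0],[0,-1.3,-1.3],8.5],
    [[0,0,0],[0,0,0],8.5],
    [[0,0,0],[0,0,0],8.5]
  ]
}}

```text
t: 2.62
tcp_pos: [0.5656, 0.1626, 0.1925]
tool_rot: [0.127, 0.696, 0.127, -0.695]
contact_force: [0.4, -0.4, -0.7]
gripper_width: 0.0851
```

```bash
python3 wr.py w3
```

```text
2.6167 [0.56564963 0.1625583  0.19253415] 0.08512083417504739 [ 0.41677573 -0.41998054 -0.66134441] [ 0.16  0.32  1.54 -0.    1.28  1.37]
[[ 0.002  0.353 -0.935]
 [-0.    -0.935 -0.353]
 [-1.     0.001 -0.002]]
cam [0.63067872 0.18670229 0.33504936]
tamper top [280.4 214.2]
base [280.4 190.1]
pad [498.9 306.8]
tcp [279.4 271.3]
```

View pics/w3.png

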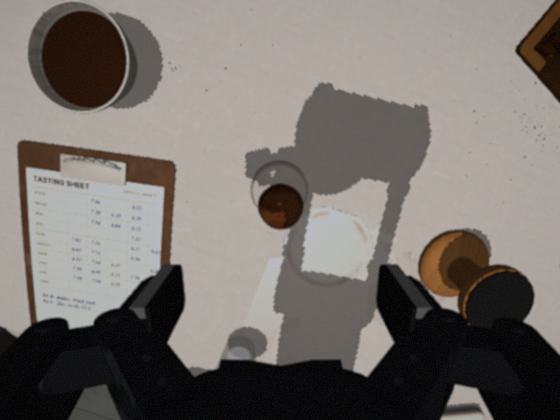

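The grip is at (281,207), where the estimate predicts it to within 2 px. Descending.

Request:
{"op": "carry_out", "data": {
  "moves": [
    [[0,0,0],[2,0,0],8.5],
    [[0,0,0],[2.5,0,0],8.5],
    [[0,0,0],[2.5,0,0],8.5],
    [[0,0,0],[2,0,0],8.5],
    [[0,0,0],[0,0,0],8.5]
  ]
}}

```text
t: 3.08
tcp_pos: [0.5614, 0.161, 0.0979]
tool_rot: [-0.127, -0.693, -0.126, 0.699]
contact_force: [-0.6, -0.4, -1.7]
gripper_width: 0.0852
```

Request:
{"op": "carry_out", "data": {
  "moves": [
    [[0,0,0],[2,0,0],8.5],
    [[0,0,0],[2,0,0],8.5],
    [[0,0,0],[1.2,0,0],8.5],
    [[0,0,0],[0,0,0],8.5],
    [[0,0,0],[0,0,0],8.5]
  ]
}}

```text
t: 3.5
tcp_pos: [0.5652, 0.1622, 0.0503]
tool_rot: [0.127, 0.696, 0.127, -0.695]
contact_force: [0.3, 0.7, 0.6]
gripper_width: 0.0853
```

```bash
python3 wr.py w4
```

```text
3.5 [0.56521594 0.16223348 0.05027938] 0.08525222913121581 [0.32646676 0.72516323 0.56926644] [ 0.16  0.45  1.73 -0.    0.96  1.37]
[[ 0.001  0.352 -0.936]
 [-0.    -0.936 -0.352]
 [-1.     0.    -0.   ]]
cam [0.63049786 0.18628612 0.19269324]
tamper top [280.2 322.4]
base [280.3 236.7]
pad [647.8 444.1]
tcp [279.3 271.3]
```

View pics/w4.png

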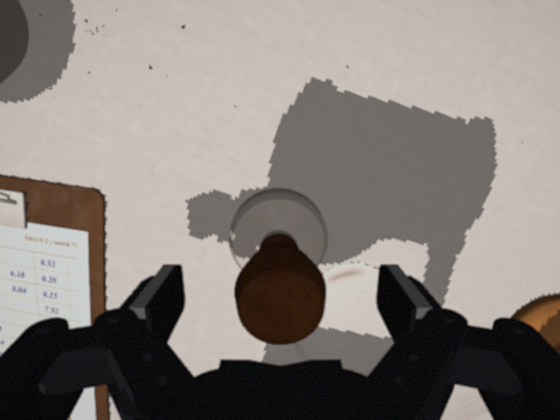

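The grip is centred between the fingers at (280,300). I'll lower 1 cm and close.

Request:
{"op": "carry_out", "data": {
  "moves": [
    [[0,0,0],[1.0,0,0],8.5],
    [[0,0,0],[0,0,0],8.5],
    [[0,0,0],[0,0,0],2.5],
    [[0,0,0],[0,0,0],2.5],
    [[0,0,0],[0,0,0],2.5]
  ]
}}

```text
t: 3.97
tcp_pos: [0.5651, 0.1629, 0.0396]
tool_rot: [0.127, 0.696, 0.127, -0.695]
contact_force: [-0.2, -0.0, 0.1]
gripper_width: 0.0513
```

Request:
{"op": "carry_out", "data": {
  "moves": [
    [[0,0,0],[0,0,0],2.5],
    [[0,0,0],[0,0,0],2.5],
    [[0,0,0],[0,0,0],2.5],
    [[0,0,0],[0,0,0],2.5]
  ]
}}

```text
t: 4.3
tcp_pos: [0.5652, 0.1629, 0.0398]
tool_rot: [0.127, 0.696, 0.127, -0.695]
contact_force: [0.2, -0.1, 3.7]
gripper_width: 0.0346
```

```bash
python3 wr.py w5
```

```text
4.3 [0.56521202 0.16293836 0.03980091] 0.03459182076227178 [ 0.20488458 -0.06364188  3.69133341] [ 0.16  0.46  1.74 -0.    0.94  1.37]
[[ 0.001  0.353 -0.936]
 [ 0.    -0.936 -0.353]
 [-1.     0.    -0.001]]
cam [0.63042276 0.18699731 0.18225074]
tamper top [282.2 341.5]
base [281.4 243.2]
pad [661.3 458.2]
tcp [279.4 271.3]
```

View pics/w5.png

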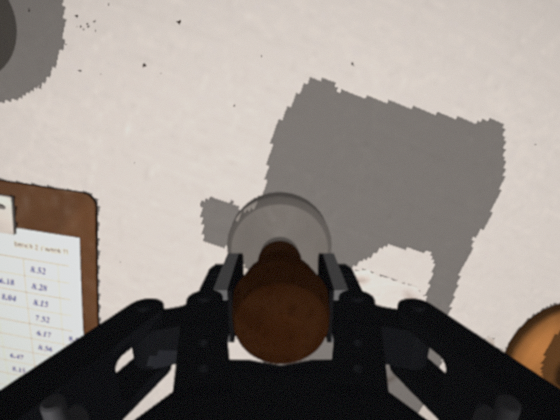

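The fingers hold the grip at 34.6 mm. Lifting gently.

Request:
{"op": "carry_out", "data": {
  "moves": [
    [[0,0,0],[-0.5,0,0],2.5],
    [[0,0,0],[-1.0,0,0],2.5],
    [[0,0,0],[-1.5,0,0],2.5],
    [[0,0,0],[-1.5,0,0],2.5],
    [[0,0,0],[-1.5,0,0],2.5]
  ]
}}

```text
t: 4.77
tcp_pos: [0.5642, 0.1627, 0.0996]
tool_rot: [-0.127, -0.695, -0.127, 0.696]
contact_force: [-0.4, 0.6, -3.0]
gripper_width: 0.0349
```

Request:
{"op": "carry_out", "data": {
  "moves": [
    [[0,0,0],[-1.5,0,0],2.5],
    [[0,0,0],[-1.5,0,0],2.5],
    [[0,0,0],[-1.5,0,0],2.5],
    [[0,0,0],[-1.5,0,0],2.5],
    [[0,0,0],[-1.0,0,0],2.5]
  ]
}}

```text
t: 5.18
tcp_pos: [0.5649, 0.1629, 0.1707]
tool_rot: [0.127, 0.696, 0.127, -0.695]
contact_force: [1.3, 0.8, -3.0]
gripper_width: 0.0347
```

Request:
{"op": "carry_out", "data": {
  "moves": [
    [[0,0,0],[-0.5,0,0],2.5],
    [[0,0,0],[0,0,0],2.5],
    [[0,0,0],[0,0,0],2.5]
  ]
}}

```text
t: 5.43
tcp_pos: [0.5644, 0.1628, 0.1738]
tool_rot: [-0.127, -0.695, -0.127, 0.696]
contact_force: [-0.6, 0.2, -4.2]
gripper_width: 0.0347
```

```bash
python3 wr.py w6;  python3 -c "
from bench import *
import cv2
cv2.imwrite('pics/s6.png',capture('scene')[:,:,::-1])"
```

```text
5.4333 [0.5644486  0.16278113 0.17382644] 0.034665695143817066 [-0.6210802   0.1675332  -4.16456125] [ 0.16  0.33  1.57 -0.    1.24  1.37]
[[-0.001  0.353 -0.936]
 [-0.    -0.936 -0.353]
 [-1.    -0.     0.001]]
cam [0.62989896 0.18688032 0.31614747]
tamper top [281.5 219.7]
base [281.2 192.5]
pad [513.6 317.4]
tcp [279.4 271.3]
```

View pics/w6.png

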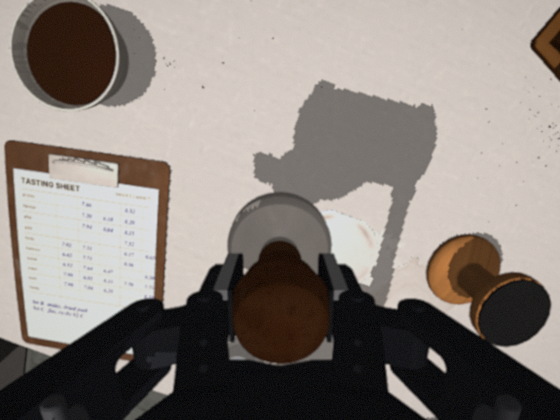

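View pics/s6.png

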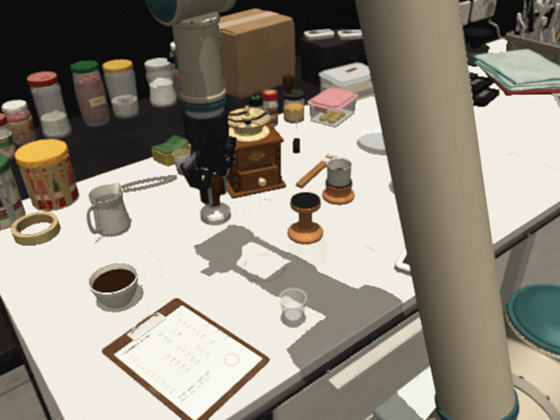

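The lift kept the tamper in the same pose in the gripper: base circle around (280,243), as before lifting. The pad is at about (512,309). I'll measure the held base offset and the pad again from this view.

```bash
python3 - <<'E'
from h import *
import pickle
from scipy.optimize import least_squares
from scipy.spatial.transform import Rotation as R
def circ(P,r0=None):
    f=lambda a:np.hypot(P[:,0]-a[0],P[:,1]-a[1])-a[2]
    return least_squares(f,[*P.mean(0),.03],loss='soft_l1',f_scale=.0005).x
s,p=pickle.load(open('w6.pkl','rb'))
im=cv2.imread('pics/w6.png')
c=im[265:355,460:560];d=(c.max(2)<45).astype(np.uint8)
d=cv2.morphologyEx(d,cv2.MORPH_CLOSE,np.ones((5,5)))
co=max(cv2.findContours(d,0,1)[0],key=cv2.contourArea)[:,0]+[460,265]
print('pad',circ(np.array([onz(p,u,.09)[:2] for u in co.astype(float)])))
for n in('w5','w6'):
    s,p=pickle.load(open(n+'.pkl','rb'));g=cv2.GaussianBlur(cv2.cvtColor(cv2.imread(f'pics/{n}.png'),6),(3,3),0).astype(float)
    pts=[]
    for a in np.radians(np.arange(-175,-4,4)):
        r=np.arange(42,62,.5);x=280+r*np.cos(a);y=243+r*np.sin(a)
        v=cv2.remap(g.astype(np.float32),x[None].astype(np.float32),y[None].astype(np.float32),1)[0]
        i=np.argmax(abs(np.gradient(v,2)));pts.append((x[i],y[i]))
    zb=s['tcp_pos'][2]-.0398
    for dz in(.008,.014):
        q=circ(np.array([onz(p,u,zb+dz)[:2] for u in pts]))
        M=R.from_quat(s['tool_rot'][[1,2,3,0]]).as_matrix()
        print(n,dz,q,'tool offs',((np.r_[q[:2],0]-np.r_[s['tcp_pos'][:2],0])@M).round(4))
E
```

```text
pad [ 0.55099896 -0.04458736  0.03408083]
w5 0.008 [0.56793281 0.16433005 0.02851933] tool offs [ 0.     -0.0003 -0.003 ]
w5 0.014 [0.5700855  0.16511015 0.02753721] tool offs [ 0.     -0.0003 -0.0053]
w6 0.008 [0.56719948 0.1641376  0.02843603] tool offs [-0.     -0.0003 -0.0031]
w6 0.014 [0.56935736 0.16492063 0.02745836] tool offs [-0.     -0.0003 -0.0053]
```

Request:
{"op": "carry_out", "data": {
  "moves": [
    [[0,0,0],[0,1.2,0.5],2.5],
    [[0,0,0],[0,2.4,1.1],2.5],
    [[0,0,0],[0,2.8,1.2],2.5],
    [[0,0,0],[0,2.8,1.2],2.5],
    [[0,0,0],[0,2.8,1.2],2.5]
  ]
}}

```text
t: 5.95
tcp_pos: [0.5577, 0.0303, 0.1735]
tool_rot: [-0.127, -0.695, -0.127, 0.696]
contact_force: [0.9, -0.0, -2.8]
gripper_width: 0.0346
```

Request:
{"op": "carry_out", "data": {
  "moves": [
    [[0,0,0],[0,2.8,1.2],2.5],
    [[0,0,0],[0,2.4,1.1],2.5],
    [[0,0,0],[0,2.2,1.0],2.5],
    [[0,0,0],[0,0,0],2.5],
    [[0,0,0],[0,0,0],2.5]
  ]
}}

```text
t: 6.37
tcp_pos: [0.5531, -0.0506, 0.1736]
tool_rot: [-0.126, -0.695, -0.126, 0.696]
contact_force: [-0.5, -0.1, -3.1]
gripper_width: 0.0349
```

Request:
{"op": "carry_out", "data": {
  "moves": [
    [[0,0,0],[0,0,0],2.5],
    [[0,0,0],[0,0,0],2.5]
  ]
}}

```text
t: 6.53
tcp_pos: [0.5535, -0.0482, 0.1739]
tool_rot: [-0.127, -0.695, -0.127, 0.696]
contact_force: [0.3, 0.3, -4.3]
gripper_width: 0.035
```

```bash
python3 wr.py w7;  python3 -c "
from bench import *
import cv2,numpy as np
a=capture('scene')[:,:,::-1];b=capture('top')[:,:,::-1]
cv2.imwrite('pics/s7.png',a);cv2.imwrite('pics/t7.png',b)
z=lambda i,x,y:cv2.resize(i[y:y+110,x:x+100],(400,440),interpolation=cv2.INTER_CUBIC)
cv2.imwrite('pics/z7.png',cv2.convertScaleAbs(np.hstack([z(a,255,140),z(b,245,140)]),alpha=1.4))"
```

```text
6.5333 [ 0.55347968 -0.0481771   0.17394658] 0.03502928735411581 [ 0.26954041  0.31232828 -4.32410857] [-0.21  0.29  1.64  0.    1.22  1.  ]
[[-0.001  0.353 -0.935]
 [ 0.    -0.935 -0.353]
 [-1.    -0.001  0.001]]
cam [ 0.61892834 -0.02414122  0.31628562]
tamper top [  3.  102.5]
base [ 76.9 105.6]
pad [279.4 219.7]
tcp [279.4 271.3]
```

View pics/w7.png

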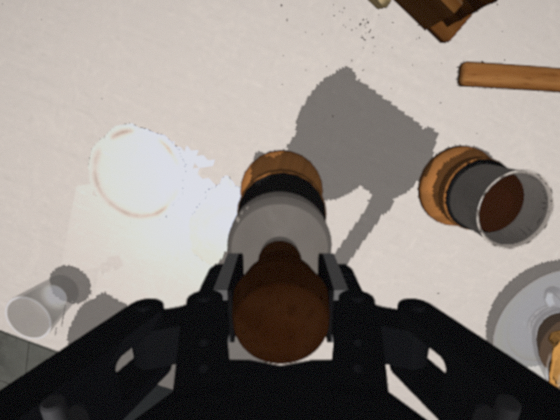

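View pics/z7.png

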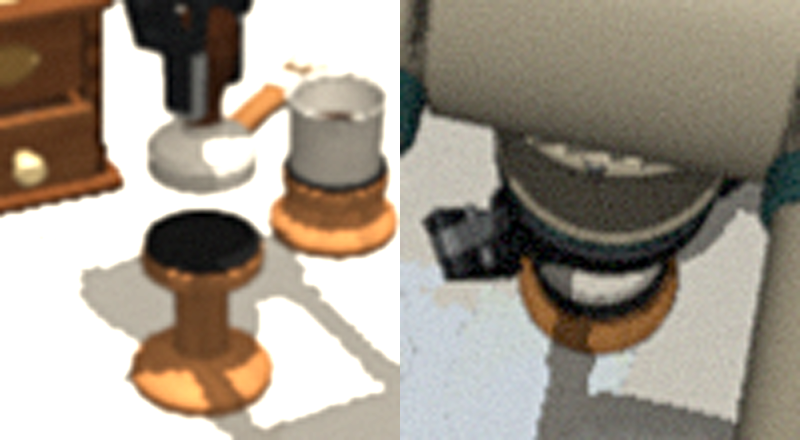

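The wrist view shows the base circle (229–330 px wide, centre about 280) just in front of the black pad (about 240–327, centre about 283). Pad and cup are both clear, so I'll fit the visible pad arc.

```bash
python3 - <<'E'
from h import *
import pickle
from scipy.optimize import least_squares
from scipy.spatial.transform import Rotation as R
s,p=pickle.load(open('w7.pkl','rb'));im=cv2.imread('pics/w7.png')
print({k:p[k] for k in('fx','cx','cy','k1')})
d=(im.max(2)<48).astype(np.uint8)
co=[]
for v in range(165,232,1):
    xs=np.where(d[v,225:345])[0]+225
    if v in range(170,232,6):print(v,xs.min() if len(xs) else 0,xs.max() if len(xs) else 0,len(xs))
for x in range(250,320,3):
    ys=np.where(d[160:200,x])[0]+160
    if len(ys): co.append((x,ys.min()))
for v in range(188,206,2):
    xs=np.where(d[v,225:345])[0]+225
    co+=[(xs.min(),v),(xs.max(),v)]
M=R.from_quat(s['tool_rot'][[1,2,3,0]]).as_matrix()
P=np.array([onz(p,np.array(u,float),.09)[:2] for u in co])
for r in(None,.031,.033):
    f=lambda a:np.hypot(P[:,0]-a[0],P[:,1]-a[1])-(r or a[2])
    a=least_squares(f,[*P.mean(0),.031],loss='soft_l1',f_scale=.0005)
    q=a.x; print(r,q,'rms',np.sqrt((a.fun**2).mean()),'tool offs',((np.r_[q[:2],0]-np.r_[s['tcp_pos'][:2],0])@M).round(4))
E
```

```text
{'fx': 329.6233561725484, 'cx': 280.2112112987244, 'cy': 212.06832529676862, 'k1': -0.06982702978576001}
170 0 0 0
176 268 298 31
182 255 309 55
188 249 314 66
194 244 319 41
200 241 321 24
206 239 323 12
212 321 324 4
218 0 0 0
224 0 0 0
230 0 0 0
None [ 0.55582014 -0.04852634  0.03095414] rms 0.0003079572979132274 tool offs [-0.      0.0012 -0.0021]
0.031 [ 0.55576446 -0.04854783  0.031     ] rms 0.00030839895393288937 tool offs [-0.      0.0012 -0.002 ]
0.033 [ 0.55339725 -0.04948473  0.031     ] rms 0.0006641913206595806 tool offs [-0.      0.0012  0.0005]
```

Correction needed: y +0.15 cm, z +0.07 cm. Then lower: contact is expected near TCP z of 0.130.

Request:
{"op": "carry_out", "data": {
  "moves": [
    [[0,0,0],[0.5,0.15,0.07],2.5],
    [[0,0,0],[1.0,0,0],2.5],
    [[0,0,0],[1.0,0,0],2.5],
    [[0,0,0],[0.7,0,0],2.5],
    [[0,0,0],[0.4,0,0],2.5]
  ]
}}

```text
t: 7.1
tcp_pos: [0.5525, -0.05, 0.1363]
tool_rot: [-0.126, -0.695, -0.127, 0.697]
contact_force: [0.6, 0.3, -3.5]
gripper_width: 0.0344
```

Request:
{"op": "carry_out", "data": {
  "moves": [
    [[0,0,0],[0,0,0],2.5],
    [[0,0,0],[0,0,0],2.5],
    [[0,0,0],[0,0,0],2.5],
    [[0,0,0],[0,0,0],2.5]
  ]
}}

```text
t: 7.43
tcp_pos: [0.5541, -0.0504, 0.1388]
tool_rot: [0.127, 0.696, 0.127, -0.695]
contact_force: [-0.7, -0.2, -3.8]
gripper_width: 0.0347
```

```bash
python3 wr.py w8;  python3 -c "
from bench import *
import cv2,numpy as np
a=capture('scene')[:,:,::-1];b=capture('top')[:,:,::-1]
z=lambda i,x,y:cv2.resize(i[y:y+110,x:x+100],(400,440),interpolation=cv2.INTER_CUBIC)
cv2.imwrite('pics/z8.png',cv2.convertScaleAbs(np.hstack([z(a,255,140),z(b,245,140)]),alpha=1.4))"
```

```text
7.4333 [ 0.55414299 -0.05042691  0.13876382] 0.0346883522980527 [-0.69044422 -0.2154953  -3.77834324] [-0.22  0.32  1.69 -0.    1.13  0.99]
[[ 0.001  0.353 -0.936]
 [-0.    -0.936 -0.353]
 [-1.     0.001 -0.001]]
cam [ 0.61933165 -0.02632642  0.28122292]
tamper top [-44.3 101.5]
base [ 50.  104.7]
pad [275.2 236.5]
tcp [279.3 271.3]
```

View pics/z8.png

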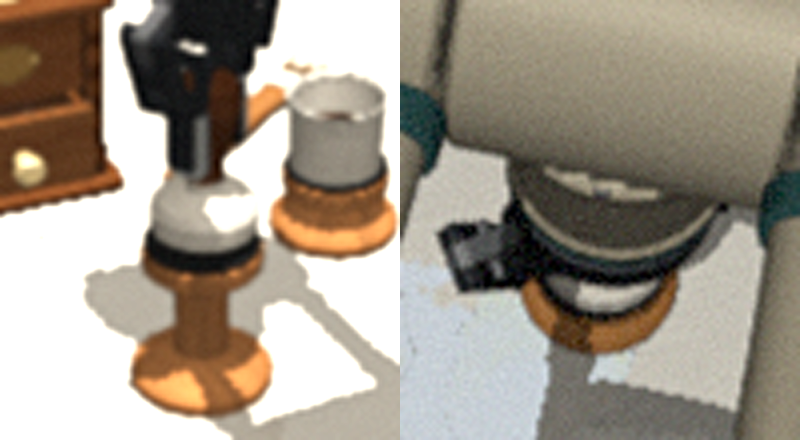

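View pics/w8.png

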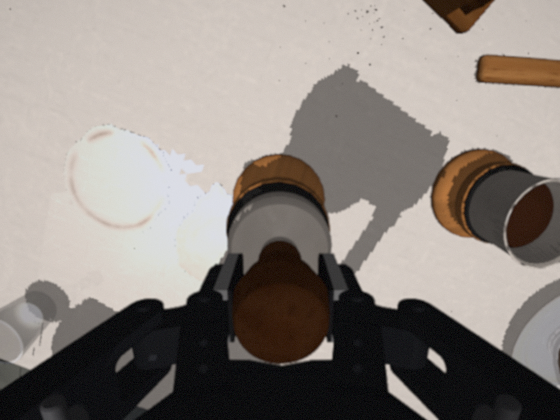

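Base and pad are concentric in both views, at about 9 mm clearance. Lowering in small steps.

Request:
{"op": "carry_out", "data": {
  "moves": [
    [[0,0,0],[0.3,0,0],2.5],
    [[0,0,0],[0.2,0,0],2.5],
    [[0,0,0],[0.1,0,0],2.5],
    [[0,0,0],[0,0,0],2.5],
    [[0,0,0],[0,0,0],2.5]
  ]
}}

```text
t: 8.0
tcp_pos: [0.5536, -0.0503, 0.1321]
tool_rot: [-0.127, -0.696, -0.127, 0.696]
contact_force: [0.3, 1.1, -3.8]
gripper_width: 0.035
```

Request:
{"op": "carry_out", "data": {
  "moves": [
    [[0,0,0],[0.1,0,0],2.5],
    [[0,0,0],[0,0,0],2.5],
    [[0,0,0],[0,0,0],2.5]
  ]
}}

```text
t: 8.25
tcp_pos: [0.5537, -0.0503, 0.1312]
tool_rot: [-0.127, -0.696, -0.127, 0.696]
contact_force: [-0.3, -0.3, -3.6]
gripper_width: 0.0348
```

Request:
{"op": "carry_out", "data": {
  "moves": [
    [[0,0,0],[0.1,0,0],2.5],
    [[0,0,0],[0,0,0],2.5],
    [[0,0,0],[0,0,0],2.5]
  ]
}}

```text
t: 8.5
tcp_pos: [0.5536, -0.0503, 0.1302]
tool_rot: [-0.127, -0.696, -0.127, 0.696]
contact_force: [0.3, -0.2, -4.0]
gripper_width: 0.0348
```

Request:
{"op": "carry_out", "data": {
  "moves": [
    [[0,0,0],[0.05,0,0],2.5],
    [[0,0,0],[0,0,0],2.5],
    [[0,0,0],[0,0,0],2.5]
  ]
}}

```text
t: 8.75
tcp_pos: [0.5538, -0.0503, 0.1299]
tool_rot: [0.127, 0.696, 0.127, -0.696]
contact_force: [-0.0, -1.6, -1.7]
gripper_width: 0.035
```

Request:
{"op": "carry_out", "data": {
  "moves": [
    [[0,0,0],[0.05,0,0],2.5],
    [[0,0,0],[0,0,0],2.5],
    [[0,0,0],[0,0,0],2.5]
  ]
}}

```text
t: 9.0
tcp_pos: [0.554, -0.0503, 0.1298]
tool_rot: [0.127, 0.696, 0.127, -0.695]
contact_force: [-1.0, 0.2, 1.9]
gripper_width: 0.0349
```

The force went from -4 N to +2 N, so the tamper is seated. Checking before release.

```bash
python3 wr.py w9;  python3 -c "
from bench import *
import cv2,numpy as np
a=capture('scene')[:,:,::-1];b=capture('top')[:,:,::-1]
z=lambda i,x,y:cv2.resize(i[y:y+110,x:x+100],(400,440),interpolation=cv2.INTER_CUBIC)
cv2.imwrite('pics/z9.png',cv2.convertScaleAbs(np.hstack([z(a,255,140),z(b,245,140)]),alpha=1.4))"
```

```text
9.0 [ 0.5539906  -0.05033352  0.12982229] 0.034902473356511206 [-0.98610593  0.18519835  1.86192528] [-0.22  0.32  1.7   0.    1.11  0.99]
[[ 0.001  0.353 -0.936]
 [-0.    -0.936 -0.353]
 [-1.     0.001 -0.001]]
cam [ 0.61921581 -0.02623504  0.27229598]
tamper top [-57.1 101.1]
base [ 43.2 104.3]
pad [275.3 241.5]
tcp [279.4 271.3]
```

View pics/z9.png

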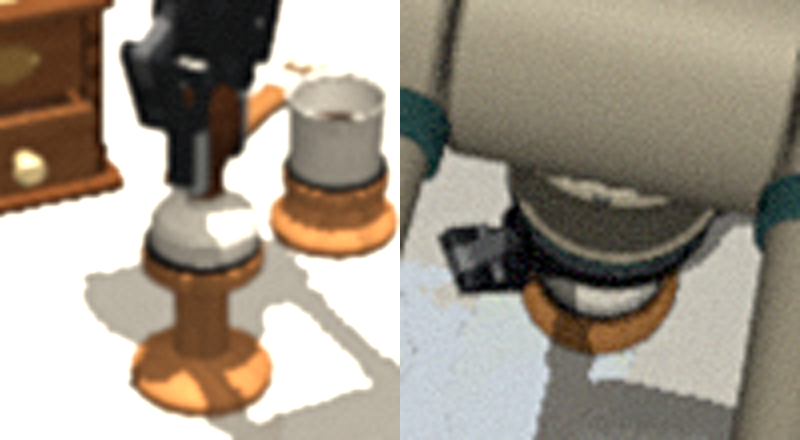

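View pics/w9.png

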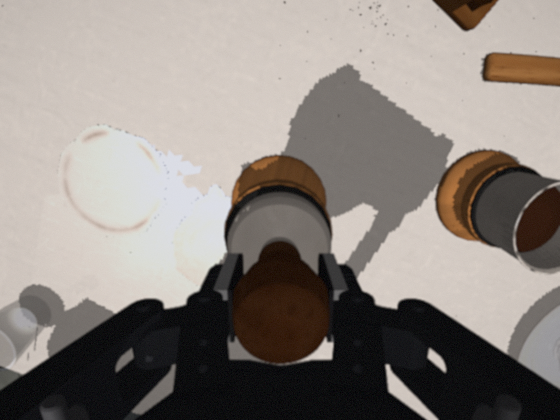

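The tamper is seated and the dark pad rim shows evenly around the base. Releasing.

Request:
{"op": "carry_out", "data": {
  "moves": [
    [[0,0,0],[0,0,0],5.0],
    [[0,0,0],[0,0,0],6.5],
    [[0,0,0],[0,0,0],8.5],
    [[0,0,0],[0,0,0],8.5],
    [[0,0,0],[0,0,0],8.5]
  ]
}}

```text
t: 9.57
tcp_pos: [0.5537, -0.0504, 0.1292]
tool_rot: [-0.127, -0.696, -0.127, 0.696]
contact_force: [-0.4, 0.0, -0.2]
gripper_width: 0.0848
```

Request:
{"op": "carry_out", "data": {
  "moves": [
    [[0,0,0],[0,0,0],8.5],
    [[0,0,0],[-0.5,0,0],8.5],
    [[0,0,0],[-1.0,0,0],8.5],
    [[0,0,0],[-2,0,0],8.5],
    [[0,0,0],[-2.5,0,0],8.5]
  ]
}}

```text
t: 9.98
tcp_pos: [0.5527, -0.0501, 0.1894]
tool_rot: [-0.126, -0.695, -0.127, 0.697]
contact_force: [0.4, 0.4, 0.4]
gripper_width: 0.0847
```

Request:
{"op": "carry_out", "data": {
  "moves": [
    [[0,0,0],[-2.5,0,0],8.5],
    [[0,0,0],[-2.5,0,0],8.5],
    [[0,0,0],[-2,0,0],8.5],
    [[0,0,0],[-1,0,0],8.5],
    [[0,0,0],[0,0,0],8.5]
  ]
}}

```text
t: 10.4
tcp_pos: [0.5552, -0.0506, 0.2727]
tool_rot: [0.128, 0.698, 0.126, -0.694]
contact_force: [0.8, 0.6, -0.2]
gripper_width: 0.0852
```

Request:
{"op": "carry_out", "data": {
  "moves": [
    [[0,0,0],[0,0,0],8.5],
    [[0,0,0],[0,0,0],8.5],
    [[0,0,0],[0,0,0],8.5],
    [[0,0,0],[0,0,0],8.5],
    [[0,0,0],[0,0,0],8.5]
  ]
}}

```text
t: 10.82
tcp_pos: [0.5533, -0.0502, 0.2682]
tool_rot: [-0.127, -0.695, -0.127, 0.696]
contact_force: [0.3, 0.1, 0.2]
gripper_width: 0.085
```

```bash
python3 wr.py w10;  python3 -c "
from bench import *
import cv2,numpy as np
a=capture('scene')[:,:,::-1]
cv2.imwrite('pics/s10.png',cv2.convertScaleAbs(cv2.resize(a[120:260,230:400],(680,560),interpolation=cv2.INTER_CUBIC),alpha=1.2))"
```

```text
10.8167 [ 0.55328314 -0.05022632  0.26820392] 0.0850258833891159 [0.32381052 0.10041386 0.15100998] [-0.22  0.23  1.48 -0.    1.44  0.99]
[[-0.002  0.353 -0.936]
 [ 0.    -0.936 -0.353]
 [-1.    -0.001  0.002]]
cam [ 0.61891593 -0.02621018  0.41047811]
tamper top [ 77.5 104.7]
base [120.6 107.1]
pad [278.  190.5]
tcp [279.4 271.3]
```

View pics/s10.png

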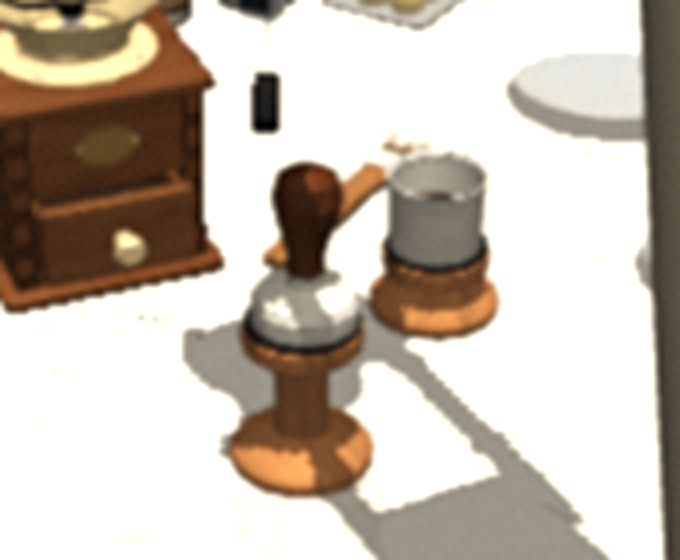

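View pics/w10.png

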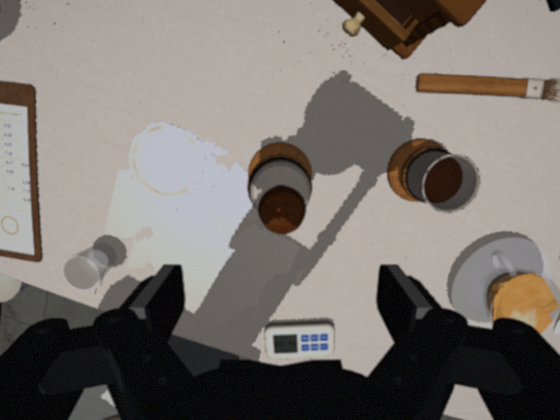

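The tamper stands upright and free, centred on the tall pedestal: base about 248–361 px against pad 245–361 in the 4x scene zoom. The cup is undisturbed and the arm is clear.

```bash
python3 -c "
from bench import *
print(job_done())"
```

```text
the job is handed in; nothing more can be done
None
```

The tamper now stands upright, base down, in the middle of the taller pedestal, and I have handed the job in at about 11 s of the 35 s allowed. I gripped it across the wooden grip, lowered it in 0.5–1 mm steps until the wrist force showed contact, then opened the fingers and raised the arm clear.

- **Seating:** the vertical force went from about -4 N while carrying to about +2 N at contact, and to about 0 N after release, so it was set down rather than dropped.
- **Centring:** the last scene picture shows the base within about 1–2 mm of the pad's centre, and the wrist picture agrees.
- **Dosing cup:** it is still standing on the lower pedestal, and the gripper did not come near it.
- **Measurements that disagreed:** one wrist-camera fit of the pad, taken from far off to the side, was about 4 mm out from the others in x and y. I put this down to the pedestal's dark edge being counted as pad, and used the closer views instead. After my last sideways correction the arm ended about 1 mm further over than I asked, which I left.

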